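# Charge the grinding bowl with the agate balls

## Task

Charge the grinding bowl with the agate balls: swivel the divided tray until the compartment with the three reddish-brown balls points at the steel bowl, then tip that corner down by its tab so that all three roll out into the bowl, and let the tray come back level. The white, steel and black balls must stay in their own compartments; leave the bowl where it stands and do not knock over or shift the things around.

Things in the scene. Friction and masses are not known exactly. Their poses are not given: they have to be found in the camera images.
- stand: fixed grey round foot, 114 mm across, with a column that carries a swivelling, tilting, pale blue-grey tray, open on top, 180 x 180 mm with cut corners, split by a cross into four equal compartments; origin on the worktop on the column's axis (its heading says nothing of how the tray has been turned). At rest the tray is level: compartment floors at 120 mm, rim and tabs' tops at 166 mm height
- swivel (a joint): turn of the tray about the column's vertical axis, rad, + counterclockwise seen from above, 0 as it starts, free to +-7; light friction (about 0.5 N at a tab), stays where it is left
- tray_center (a point): point on the column's axis at the height of the compartment floors: the sprung ball joint. It turns and tilts with the tray; z is the tray's upward normal; the agate, white, black and steel tabs lie at 45, 135, 225 and 315 degrees from its x axis. The tray can tilt about 30 degrees toward a corner (stop); let go, it springs back level
- agate_tab (a point): top centre of the black-faced tab at the corner of the reddish-brown agate balls' compartment: 112 mm from the axis; tab 44 mm wide, 6 mm thick, 94 to 126 mm out; free at both sides and below; under it is a 66 mm wide pour mouth with a lip sloping up 13 degrees. Pressing it takes 6 to 12 N to the 30 degree stop (tab then about 60 mm lower); balls start to roll out at about 20 degrees and need a second or so
- zirconia_tab (a point): top centre of the black-faced tab at the corner of the white zirconia balls' compartment: 112 mm from the axis; tab 44 mm wide, 6 mm thick, 94 to 126 mm out; free at both sides and below; under it is a 66 mm wide pour mouth with a lip sloping up 13 degrees. Its side can be pushed to turn the tray
- nitride_tab (a point): top centre of the black-faced tab at the corner of the black silicon nitride balls' compartment: 112 mm from the axis; tab 44 mm wide, 6 mm thick, 94 to 126 mm out; free at both sides and below; under it is a 66 mm wide pour mouth with a lip sloping up 13 degrees. Its side can be pushed to turn the tray
- steel_tab (a point): top centre of the black-faced tab at the corner of the shiny grey steel balls' compartment: 112 mm from the axis; tab 44 mm wide, 6 mm thick, 94 to 126 mm out; free at both sides and below; under it is a 66 mm wide pour mouth with a lip sloping up 13 degrees. Its side can be pushed to turn the tray
- bowl: round stainless steel grinding bowl, open on top, loose, 0.85 kg: 140 mm outside, 124 mm inside, 55 mm high, floor 8 mm thick; origin under its centre. It stands beside the stand, its centre about 142 mm from the column's axis; balls leave a tipped corner about 95 mm out from the axis and land 105 to 140 mm out, and the tipped corner stays clear above the bowl
- agate_0: reddish-brown agate grinding ball, 24 mm across; origin at its centre
- agate_1: reddish-brown agate grinding ball, 24 mm across; origin at its centre
- agate_2: reddish-brown agate grinding ball, 24 mm across; origin at its centre
- zirconia_0: white zirconia grinding ball, 24 mm across; origin at its centre
- zirconia_1: white zirconia grinding ball, 24 mm across; origin at its centre
- nitride_0: black silicon nitride grinding ball, 24 mm across; origin at its centre
- nitride_1: black silicon nitride grinding ball, 24 mm across; origin at its centre
- steel_0: shiny grey steel grinding ball, 24 mm across; origin at its centre
- steel_1: shiny grey steel grinding ball, 24 mm across; origin at its centre
- bowl_lid: steel lid of the bowl with a knob, 140 mm across, 41 mm high, lying on the worktop; origin under its centre; bystander
- beaker_1: small glass beaker with blue contents, 45 mm across, 55 mm high; origin under its centre; bystander
- dropper_bottle_0: dropper bottle, 33 mm across, 104 mm high; origin under its centre; bystander
- petri_dish_2: covered petri dish, 61 mm across, 16 mm high; origin under its centre; bystander

How it is judged:
On the way:
1. the tray is tipped (more than 17 degrees) with the agate compartment's tab over the bowl (within 65 mm of its centre, seen from above) (angle between tray_center's own z axis and vertical above 0.3 rad and horizontal distance between agate_tab and bowl below 0.065 m), for 0.2 s.
At the end, for the whole second after the job is handed in: All three agate balls lie at rest inside the bowl; the two white, two steel and two black balls are each still in their own compartment, at rest; the tray is level again (within 4.5 degrees); the bowl stands upright within 30 mm of where it was; the robot touches nothing (horizontal distance between each of agate_0, agate_1, agate_2 and bowl below 0.062 m and height (world z) of each of agate_0, agate_1, agate_2 below 0.055 m and linear speed of each of agate_0, agate_1, agate_2, zirconia_0, zirconia_1, nitride_0, nitride_1, steel_0, steel_1 below 0.05 m/s and x of zirconia_0 in the frame of tray_center between -0.085 and -0.005 m and y of zirconia_0 in the frame of tray_center between 0.005 and 0.085 m and z of zirconia_0 in the frame of tray_center between 0 and 0.035 m and x of zirconia_1 in the frame of tray_center between -0.085 and -0.005 m and y of zirconia_1 in the frame of tray_center between 0.005 and 0.085 m and z of zirconia_1 in the frame of tray_center between 0 and 0.035 m and x of nitride_0 in the frame of tray_center between -0.085 and -0.005 m and y of nitride_0 in the frame of tray_center between -0.085 and -0.005 m and z of nitride_0 in the frame of tray_center between 0 and 0.035 m and x of nitride_1 in the frame of tray_center between -0.085 and -0.005 m and y of nitride_1 in the frame of tray_center between -0.085 and -0.005 m and z of nitride_1 in the frame of tray_center between 0 and 0.035 m and x of steel_0 in the frame of tray_center between 0.005 and 0.085 m and y of steel_0 in the frame of tray_center between -0.085 and -0.005 m and z of steel_0 in the frame of tray_center between 0 and 0.035 m and x of steel_1 in the frame of tray_center between 0.005 and 0.085 m and y of steel_1 in the frame of tray_center between -0.085 and -0.005 m and z of steel_1 in the frame of tray_center between 0 and 0.035 m and angle between tray_center's own z axis and vertical below 0.08 rad and distance of bowl from where it was at the start of the episode below 0.03 m and angle between bowl's own z axis and vertical below 0.05 rad).
It fails at once if the bowl's lid is shifted by more than 30 mm (distance of bowl_lid from where it was at the start of the episode above 0.03 m).
It fails at once if the beaker is shifted by more than 30 mm (distance of beaker_1 from where it was at the start of the episode above 0.03 m).
It fails at once if the dropper bottle is shifted by more than 30 mm (distance of dropper_bottle_0 from where it was at the start of the episode above 0.03 m).
It fails at once if the petri dish is shifted by more than 30 mm (distance of petri_dish_2 from where it was at the start of the episode above 0.03 m).
It also fails if it takes over 54 s, if anything falls off the work surface, if the arm or the gripper's body presses on something with over 40 N, if the wrist force passes 120 N, or if a joint passes its speed limit or range.

## Robot

A 7-joint arm with a two-finger parallel gripper is mounted at the origin on a cart in front of the work surface, level with it; the furniture and walls round the work are solid. World frame = base frame: x ahead of the robot, y to its left, z up, the work surface at z = 0. Lengths are in m, angles in rad, forces in N, time in s.
With the tool pointing down it reaches from about 0.425 to 0.95 m from the base axis. Payload 16.7 kg.
Tool frame: the origin (TCP) lies between the finger pads; the fingertips stand 19 mm ahead of it and the grasp point (between the pads) is the TCP; z points along the fingers, y is the line along which they close (so a half turn about z gives the same grasp; the last joint's range is limited). The gripper opens to 94 mm and grips with 3 to 60 N. Pads are 16 mm wide; open, the fingers measure 119 mm over their backs; the gripper's body (75 mm by 177 mm) begins 78 mm behind the grasp point.
Start: joints at [-1.333, 0.426, 0.074, 1.606, -0.034, 1.111, -0.067], TCP at [0.255, 0.625, 0.224] pointing down, gripper open.
Joint ranges: [-2.85, 2.85], [-0.5, 2.14], [-1.23, 1.37], [0.21, 2.46], [-1.02, 4.16], [0.16, 2.05], [-2.73, 2.73]. Speed limits (rad/s): [1.89, 1.89, 2.39, 2.39, 3.01, 3.01, 3.01].

## Interface

Orientations are given as a unit quaternion [w, x, y, z].
In Python, from plant import movep, movel, goto_joints, grip, dwell, solve_ik, sense, capture, camera_model, Unreachable, sign_off, recognise, masks_of gives the robot as it stands. The module is installed in compiled form; this text tells all that it offers. Calls block until the motion is done:
- movep(position, orientation): joint-space move of the TCP to a pose.
- movel(position, attitude=None, max_speed=0.15): straight line of the TCP; attitude=None keeps the orientation; max_speed is the mean speed in m/s.
- goto_joints(angles): joint-space move.
- grip(opening): finger opening in m; the grip force is fixed at half the most; returns when the fingers have stopped.
- dwell(seconds).
- solve_ik(position, orientation): joint angles nearest the present ones, or None.
- sense(): the state.
- capture(name): name is "scene" or "top" or "wrist"; returns the picture (420x560x3 uint8, red, green, blue); there is no depth.
- camera_model(name): a dict with "K" (3x3 intrinsics, pixels), "R" (3x3) and "t" (3): a world point X has camera coordinates R X + t. Camera axes: x right, y down, z forward; pixel columns grow to the right and rows downward; lengths in m; the calibration is good to about 2 mm. A picture is of the moment at which its call begins: read the wrist's pose just before it. camera_model takes no time and is no camera call; for the wrist camera it gives the pose at the moment of the call.
A pose or a line that the arm cannot do raises Unreachable and nothing moves.
- sign_off(): hands the job in; it is judged then, once.
Trained networks look in the newest picture that a camera, given by its name, has taken for a name from the list of things; names that differ only in an ending like _2 or _b are one class to them, and where a whole thing is asked for, a point or a joint stands for the part that bears it (a point fixed in the world has none). Each returns a list of dicts, best first, with "score" (0 to 1); they miss things now and then, are a little off and sometimes report something else, mostly with a low value. They report only what shows in the picture. A call takes as long as a camera call.
- recognise(name, camera): "rect" ([left, top, right, bottom] in pixels, round what is visible of it).
- masks_of(name, camera): "region" (420x560 bool, what is visible of it) and "rect" ([left, top, right, bottom] in pixels, round what is visible of it).
The state is a dict: "time": time; "q": joint angles; "joint_vel": joint speeds; "joint_torque": joint torques, N m; "tcp_pos": TCP position; "eef_rot": TCP orientation; "contact_force": force on the tool from outside, world axes, zero at the start; "torque": the same for the moment, N m; "gripper_width": finger opening in m; "grasp_force": force on a finger pad.
Only numpy, scipy, OpenCV 4.12 (cv2) and the standard library are available. Lean on these libraries where they do the work, as an engineer would, in place of code of your own. Each camera call takes 0.05 s, during which the arm holds its last target. There are 200 camera calls.

## Working session

There is one attempt and no reset: what is moved stays moved. The work goes in short steps, each a Python script; the robot and the scene stay as the last script left them, time stands still between calls to the robot, and variables do not carry over. Pictures are saved under pics/ and viewed, at most 10 in all, crops included, and the job is handed in when it is done.

```bash
mkdir -p pics
cat > h.py <<'E'
import numpy as np, cv2
from plant import *
def save(name,f):
    im=capture(name); cv2.imwrite('pics/'+f,cv2.cvtColor(im,cv2.COLOR_RGB2BGR)); return im
def back(name,uv,z):
    m=camera_model(name); K,R,t=map(np.array,(m["K"],m["R"],m["t"]))
    d=R.T@np.linalg.inv(K)@np.array([uv[0],uv[1],1.]); c=-R.T@t
    return c+d*(z-c[2])/d[2]
def proj(name,X):
    m=camera_model(name); p=np.array(m["K"])@(np.array(m["R"])@np.array(X)+np.array(m["t"])); return p[:2]/p[2]
E
python3 - <<'E'
from h import *
a=save("top","top0.png"); b=save("scene","sc0.png")
cv2.imwrite('pics/both.png',cv2.cvtColor(a,cv2.COLOR_RGB2BGR))
H=dict(stand=.166,bowl=.055,agate_0=.132,zirconia_0=.132,nitride_0=.132,steel_0=.132,agate_tab=.166,bowl_lid=.0,beaker_1=.055,dropper_bottle_0=.104,petri_dish_2=.016)
for n,z in H.items():
    for r in masks_of(n,"top")[:4]:
        ys,xs=np.nonzero(r["region"]); u=(xs.mean(),ys.mean())
        print(n,round(r["score"],2),np.round(r["rect"]),np.round(u),np.round(back("top",u,z),3))
s=sense();print(s["time"],s["eef_rot"])
E
```

```text
stand 0.86 [266. 172. 374. 281.] [320. 227.] [0.544 0.064 0.166]
bowl 0.58 [361. 198. 406. 261.] [382. 232.] [ 0.544 -0.095  0.055]
agate_0 0.63 [315. 193. 327. 207.] [319. 198.] [0.613 0.062 0.132]
agate_0 0.2 [358. 200. 405. 260.] [382. 232.] [ 0.536 -0.076  0.132]
zirconia_0 0.61 [290. 224. 300. 233.] [295. 230.] [0.542 0.118 0.132]
zirconia_0 0.53 [298. 243. 309. 256.] [304. 249.] [0.5   0.097 0.132]
nitride_0 0.62 [334. 239. 344. 251.] [339. 244.] [0.51  0.021 0.132]
nitride_0 0.57 [316. 246. 324. 260.] [322. 253.] [0.49  0.058 0.132]
nitride_0 0.36 [271. 174. 376. 286.] [321. 227.] [0.548 0.06  0.132]
steel_0 0.54 [338. 221. 350. 234.] [344. 226.] [0.551 0.007 0.132]
bowl_lid 0.94 [172. 164. 221. 222.] [193. 192.] [0.657 0.378 0.   ]
beaker_1 0.72 [312. 196. 324. 209.] [319. 199.] [0.627 0.055 0.055]
beaker_1 0.56 [347. 165. 369. 187.] [359. 174.] [ 0.69  -0.045  0.055]
dropper_bottle_0 0.78 [293. 133. 308. 154.] [298. 142.] [0.757 0.107 0.104]
petri_dish_2 0.92 [222. 279. 243. 308.] [232. 292.] [0.401 0.269 0.016]
0.65 [-1.16495996e-05  1.92713342e-01  9.81255098e-01 -7.39461621e-06]
```

View pics/top0.png

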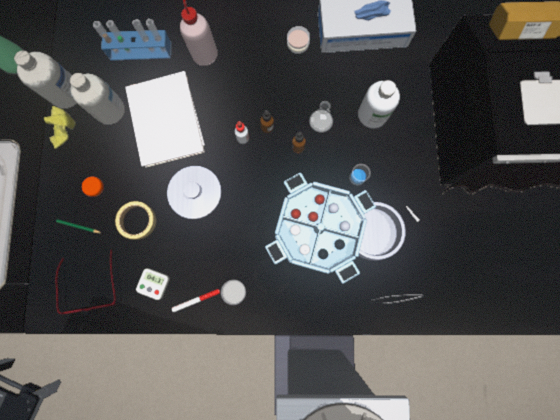

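View pics/sc0.png

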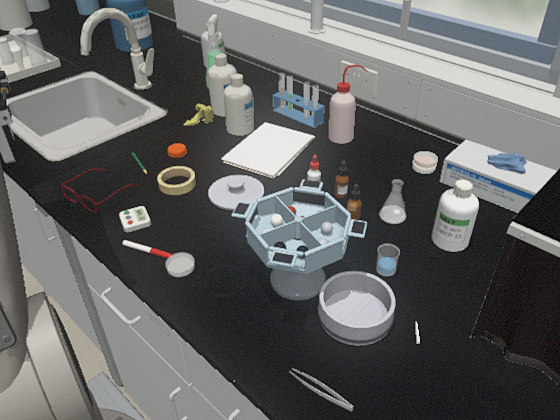

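The top view shows the tray centre at about (320,227). The tabs are agate (296,184), steel (365,201), nitride (346,271) and zirconia (276,252). The bowl is at about (378,231), partly hidden under the tray, and the beaker is at (360,174). The agate corner needs roughly 120° of clockwise turn, away from the robot. I'll fit the tray and bowl, then check that the arm can follow the arc.

```bash
cat >> h.py <<'E'
from scipy.spatial.transform import Rotation as Ro
def quat(phi,s=1):
    """tool down, tool x along s*radial direction phi, y tangential"""
    x=s*np.array([np.cos(phi),np.sin(phi),0]); z=np.array([0,0,-1.]); y=np.cross(z,x)
    return Ro.from_matrix(np.c_[x,y,z]).as_quat(scalar_first=True)
def pt(c,r,phi,z): return [c[0]+r*np.cos(phi),c[1]+r*np.sin(phi),z]
E
python3 - <<'E'
from h import *
from scipy.optimize import minimize, least_squares
capture("top")
tabs=dict(agate=(296,184),zir=(276,252),nit=(346,271),steel=(365,201))
P={k:back("top",v,.166) for k,v in tabs.items()}
c=np.mean(list(P.values()),0)
for k,p in P.items(): d=p-c; print(k,p.round(3),np.hypot(*d[:2]).round(3),np.degrees(np.arctan2(d[1],d[0])).round(1))
reg=masks_of("stand","top")[0]["region"]
S=4
def model(p):
    im=np.zeros((420*S,560*S),np.uint8)
    o=[(94,33),(94,-33)]; polys=[[]]
    for k in range(4):
        A=lambda q:Ro.from_euler('z',p[2]-k*np.pi/2).apply([q[0]/1e3,q[1]/1e3,0])
        polys[0]+= [A(q) for q in o]; polys.append([A(q) for q in [(90,22),(126,22),(126,-22),(90,-22)]])
    for pl in polys:
        uv=np.array([proj("top",np.array([p[0],p[1],.166])+v) for v in pl])
        cv2.fillPoly(im,[np.round((uv+.5)*S).astype(np.int32)],255)
    return cv2.resize(im,(560,420),interpolation=cv2.INTER_AREA)/255.
d=P["agate"]-c; p0=[c[0],c[1],np.arctan2(d[1],d[0])]
f=lambda p:np.abs(model(p)-reg).sum()
r=minimize(f,p0,method='Nelder-Mead',options=dict(initial_simplex=[p0]+[np.array(p0)+e for e in np.diag([.006,.006,.08])],maxfev=150))
print("fit",r.x.round(4),np.degrees(r.x[2]),r.fun,f(p0),reg.sum())
b=masks_of("bowl","top")[0]["region"].astype(np.uint8)
ct=max(cv2.findContours(b,0,cv2.CHAIN_APPROX_NONE)[0],key=len)[:,0,:]
X=np.array([back("top",u,.055)[:2] for u in ct]); X=X[X[:,1]<-.085]
# outer arc only
g=least_squares(lambda q:np.hypot(*(X-q).T)-.07,[.54,-.075],loss='soft_l1',f_scale=.003).x
d=g-r.x[:2]; tgt=np.arctan2(d[1],d[0]); print("bowl",g.round(4),"dist",np.hypot(*d).round(4),"dir",np.degrees(tgt))
for s in (1,-1):
    print(s,[ (None if (q:=solve_ik(pt(r.x,.112,a,.2),quat(a,s))) is None else np.round(q,2).tolist()) for a in np.linspace(r.x[2],tgt,5)])
E
```

```text
agate [0.639 0.115 0.166] 0.107 29.2
zir [0.491 0.159 0.166] 0.11 119.6
nit [0.451 0.012 0.166] 0.107 -151.4
steel [ 0.6   -0.034  0.166] 0.111 -60.2
fit [0.5466 0.0651 0.5081] 29.112465133948675 1012.8156862745097 1126.5254901960784 6493
bowl [ 0.55   -0.0793] dist 0.1444 dir -88.65919927801949
1 [[-0.79, 0.5, 0.7, 1.71, -0.36, 1.07, -1.03], [-0.75, 0.53, 0.79, 1.69, -0.42, 1.09, -1.41], [-0.89, 0.72, 1.21, 1.75, -0.72, 1.2, -1.57], [-0.88, 0.64, 1.21, 1.84, -0.66, 1.15, -2.04], [-0.94, 0.51, 1.22, 1.95, -0.55, 1.07, -2.59]]
-1 [[-0.44, 0.42, 0.22, 1.69, -0.1, 1.05, 1.88], [-0.48, 0.45, 0.38, 1.68, -0.19, 1.05, 1.53], [-0.53, 0.44, 0.57, 1.73, -0.27, 1.05, 1.17], [-0.58, 0.4, 0.69, 1.82, -0.29, 1.02, 0.76], [-0.68, 0.32, 0.79, 1.95, -0.27, 0.99, 0.27]]
```

Run:
```python
from h import *
c=[.5466,.0651]; a=.5081
t0=sense()["time"]
movep(pt(c,.112,a,.27),quat(a,-1)); grip(.066)
save("wrist","w1.png")
s=sense(); print(t0,s["time"],s["tcp_pos"],s["gripper_width"])
# predicted pixels of tab corners
for q in [(.126,.022),(.126,-.022),(.094,-.022),(.094,.022)]:
    v=Ro.from_euler('z',a).apply([q[0],q[1],0]); print(proj("wrist",[c[0]+v[0],c[1]+v[1],.166]).round())
```

```text
0.8 3.7583 [0.64445864 0.1195542  0.2699826 ] 0.0659738733510773
[305. 235.]
[249. 235.]
[248. 195.]
[306. 195.]
```

View pics/w1.png

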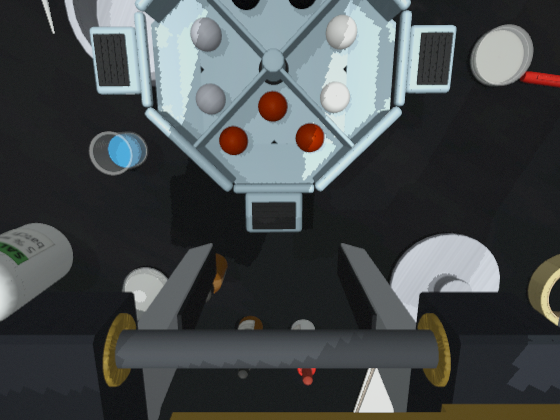

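The tab appears at x 246–303, y 191–232, against a predicted 248–306, 195–235. That is about 3 mm off, so I'll shift the centre to match. The fingers straddle the tab cleanly, so I'll go down and swivel.

Run:
```python
from h import *
c=[.5453,.0618]; a=.5081; g=np.array([.55,-.0793])-c; tgt=np.arctan2(g[1],g[0])
movel(pt(c,.112,a,.27),quat(a,-1)); movel(pt(c,.112,a,.168),quat(a,-1)); 
print(sense()["contact_force"].round(1)); grip(.050)
for p in np.linspace(a,tgt,14)[1:]:
    movel(pt(c,.112,p,.168),quat(p,-1),max_speed=.06)
s=sense(); print(s["time"],s["contact_force"].round(1),s["tcp_pos"],np.degrees(tgt))
grip(.0455); print(sense()["grasp_force"]); grip(.066)
movel(pt(c,.112,tgt,.27),max_speed=.12)
save("wrist","w2.png")
for q in [(.126,.022),(.126,-.022),(.094,-.022),(.094,.022)]:
    v=Ro.from_euler('z',tgt).apply([q[0],q[1],0]); print(proj("wrist",[c[0]+v[0],c[1]+v[1],.166]).round())
print(proj("wrist",[.55,-.0793,.055]),sense()["time"])
```

```text
[ 0.  -0.3  0. ]
11.0583 [-0.7  0.1  0. ] [ 0.54958817 -0.04980478  0.1681353 ] -88.0921996159807
0.2356420950309257
[304. 236.]
[248. 236.]
[247. 195.]
[305. 196.]
[276.39806337 217.12589785] 12.9583
```

View pics/w2.png

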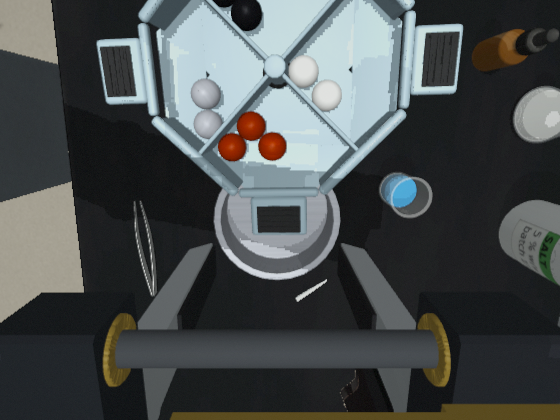

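The agate tab now lies centred over the bowl: tab centre about (278,214), bowl centre about (277,215). Next I'll close the fingers and press the tab down, checking the force as I go.

```bash
python3 - <<'E'
from h import *
c=[.5453,.0618]; tgt=np.radians(-88.09)
grip(0.0)
def go(deg,off=0.,v=.05):
    th=np.radians(deg); r=.112*np.cos(th)+.046*np.sin(th); z=.12+.046*np.cos(th)-.112*np.sin(th)
    movel(pt(c,r,tgt,z+.019+off),max_speed=v)
go(0,.006,.15)
for d in list(range(3,25,3))+[25,26,27,28,29,30]:
    go(d); f=sense()["contact_force"]
    print(d,f.round(1),sense()["tcp_pos"].round(3))
    if f[2]>14: break
dwell(2.0)
s=sense();save("scene","s3.png");save("wrist","w3.png");print(s["time"],s["contact_force"].round(1))
E
python3 -c "
import cv2
a=cv2.imread('pics/s3.png')[160:360,200:440];b=cv2.imread('pics/w3.png')
cv2.imwrite('pics/m3.png',cv2.hconcat([cv2.resize(a,(400,333)),cv2.resize(b,(400,333))]))"
```

```text
3 [-0.8  0.7  0.4] [ 0.549 -0.052  0.179]
6 [-0.  -0.6 -0.3] [ 0.549 -0.054  0.173]
9 [ 0.2 -0.8  2.5] [ 0.549 -0.056  0.167]
12 [ 0.6 -0.9  2.5] [ 0.549 -0.057  0.161]
15 [ 1.  -1.3  2.6] [ 0.549 -0.058  0.154]
18 [ 0.1 -1.9  2.6] [ 0.549 -0.059  0.148]
21 [ 0.6 -2.6  3.4] [ 0.549 -0.059  0.142]
24 [ 1.3 -4.4  4.4] [ 0.549 -0.059  0.136]
25 [-0.3 -3.5  5. ] [ 0.549 -0.059  0.134]
26 [ 0.3 -3.2  4.8] [ 0.549 -0.059  0.131]
27 [-0.4 -4.9  4.7] [ 0.549 -0.059  0.129]
28 [ 0.6 -3.5  5.2] [ 0.549 -0.059  0.127]
29 [ 0.3 -3.5  6.3] [ 0.549 -0.059  0.125]
30 [ 0.8 -4.1  6.4] [ 0.549 -0.058  0.123]
20.5167 [-0.4 -4.   6.3]
```

View pics/m3.png

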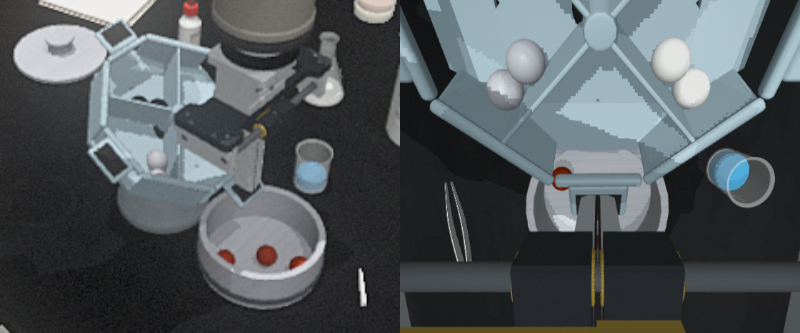

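The scene view shows all three agate balls in the bowl, at crop (227,256), (266,255) and (298,263). The white and steel balls are still in their compartments. I'll let the tray back up slowly.

```bash
python3 - <<'E'
from h import *
c=[.5453,.0618]; tgt=np.radians(-88.09)
for deg in (26,22,18,14,10,6,3,0):
    th=np.radians(deg); r=.112*np.cos(th)+.046*np.sin(th); z=.12+.046*np.cos(th)-.112*np.sin(th)
    movel(pt(c,r,tgt,z+.019),max_speed=.05)
movel(pt(c,.112,tgt,.27),max_speed=.12); movel(pt(c,.2,tgt,.33))
dwell(1.0); save("wrist","w4.png"); save("scene","s4.png"); s=sense(); print(s["time"],s["contact_force"].round(1))
E
python3 -c "
import cv2
a=cv2.imread('pics/s4.png')[160:360,200:440];b=cv2.imread('pics/w4.png')
cv2.imwrite('pics/m4.png',cv2.hconcat([cv2.resize(a,(400,333)),cv2.resize(b,(400,333))]))"
```

```text
25.8833 [ 0.2 -0.3  1.2]
```

View pics/m4.png

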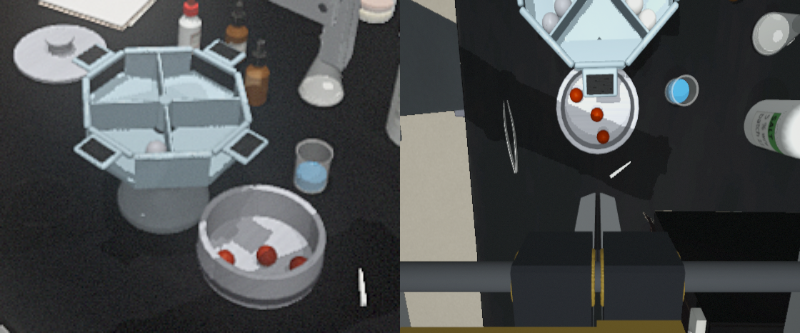

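The tray is level and the three agate balls are at rest in the bowl, which hasn't moved. The gripper is clear. I'll give it a short settling wait and then hand in.

```bash
python3 -c "
from plant import *
dwell(1.5); print(sign_off())"
```

```text
the job is handed in; nothing more can be done
None
```

I swivelled the tray to the bowl, tipped all three agate balls in, let the tray return level and handed the job in; sign-off gave no verdict, and I did not check the black balls after tipping.

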